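# Put the charcoal block away in its tin

### The arm

A 6-joint arm with a two-finger parallel gripper is mounted at the origin on the work surface. World frame = base frame: x ahead of the robot, y to its left, z up, the work surface at z = 0. Lengths are in m, angles in rad, forces in N, time in s.
With the tool pointing down it reaches from about 0.35 to 0.775 m from the base axis. Payload 5.5 kg.
Tool frame: the origin (TCP) lies on the centre line of the jaws, within the pads' length; the fingertips stand 11 mm ahead of it and the grasp point (between the pads) lies 8 mm behind it; z points along the fingers, y is the line along which they close (so a half turn about z gives the same grasp; the last joint's range is limited). The gripper opens to 85 mm and grips with 20 to 120 N. Pads are 22 mm wide; open, the fingers measure 114 mm over their backs; the gripper's body (76 mm by 85 mm) begins 54 mm behind the grasp point. The pads swing forward as they close: fully open they stand 13 mm farther back than shut.
Start: joints at [0.985, 0.313, 0.046, 1.304, 0, 1.431], TCP at [0.248, 0.519, 0.216] pointing down, gripper open.
Joint ranges: [-2.76, 2.76], [-0.86, 1.69], [-1.03, 1.26], [-2.2, 2.34], [-1.47, 1.5], [-3.14, 3.14]. Speed limits (rad/s): [2.57, 2.57, 3.14, 3.14, 3.14, 3.14].

### API

Orientations are given as a unit quaternion [w, x, y, z].
In Python, from workcell import env, viewer, order, models gives the robot as it stands.
- The arm moves only by the tool drive_tool, never from a script. Its argument "series" is a list that holds one entry, the list of rows, each a list of 6 numbers: the shift along the tool's x, y, z each as a share of 120 mm, from -1 to 1, then the turn, a rotation vector about the tool's x, y, z each as a share of 180 degrees, from -1 to 1. A call has 1 to 20 rows; each row shifts and turns the commanded pose from where the row before left it, along the tool's axes as they then stand; what a row does not reach is not made up. A row lasts 1/8 s, in which the tool goes at most 62.5 mm and 10.7 degrees, less where a joint would pass 70% of its speed; a pose out of reach is approached as far as the arm can. A call with a number of a shift or a turn outside -1 to 1 is refused whole. A call with a gripper value outside its range is refused whole. "jaw" is the opening, from -1 (shut) to 1 (fully open), set as the call begins (left out, the last holds). The fingers move at their own pace and stop on an object; "grip_force" is the grip in N (left out, the last holds). Time passes only in rows, so rows that do not move let the fingers close. It gives the time, the measured TCP pose, the force, the opening and the grip force at its end, in the units of the state.
- env.get_state(): the state, without advancing time (a new reading comes with each control period).
- viewer.read_camera(name): name is "side" or "top" or "wrist"; returns the picture (420x560x3 uint8, red, green, blue); there is no depth.
- viewer.camera_info(name): a dict with "intrinsics" (3x3 intrinsics, pixels), "R" (3x3) and "t" (3): a world point X has camera coordinates R X + t; the wrist camera has in their place "T_tool_cam" (4x4, takes a point from camera to tool coordinates, whose origin is the TCP and whose axes are the flange's). Camera axes: x right, y down, z forward; pixel columns grow to the right and rows downward; lengths in m; the calibration is good to about 2 mm. A picture is of the moment at which its call begins: read the wrist's pose just before it. camera_info takes no time and is no camera call.
- order.hand_in(): hands the job in; it is judged then, once.
Trained networks look in the newest picture that a camera, given by its name, has taken for a name from the list of things; names that differ only in an ending like _2 or _b are one class to them, and where a whole thing is asked for, a point or a joint stands for the part that bears it (a point fixed in the world has none). Each returns a list of dicts, best first, with "score" (0 to 1); they miss things now and then, are a little off and sometimes report something else, mostly with a low value. They report only what shows in the picture. A call takes as long as a camera call. They do not tell look-alikes from the thing itself.
- models.silhouettes(label, camera): "region" (420x560 bool, what is visible of it) and "location" ([column, row] in pixels, amid what is visible of it).
The state is a dict: "clock": time; "joint_pos": joint angles; "qvel": joint speeds; "tau": joint torques, N m; "tcp_pos": TCP position; "orientation": TCP orientation; "wrist_force": force on the tool from outside, world axes, zero at the start; "ft_torque": the same for the moment, N m; "finger_gap": finger opening in m; "grip_force": force on a finger pad.
Only numpy, scipy, OpenCV 4.12 (cv2) and the standard library are available. Lean on these libraries where they do the work, as an engineer would, in place of code of your own. Each camera call takes 0.05 s, during which the arm holds its last target. There are 200 camera calls.

### The job

Put the crumbly charcoal soldering block away: with a light grip lift it off the sloping stand and set it down softly, flat on the floor of the open tin. Then swing the tin's lid over and press it gently until it is fully shut, leaving the small glass jar where it is.

Things in the scene. Friction and masses are not known exactly. Their poses are not given: they have to be found in the camera images.
- block: black charcoal block, 60 (x) x 130 (y) x 30 mm (z), 0.13 kg; origin at the centre of the large face that lies on the stand's 30 degree slope, z out through the block (leaning 30 degrees towards the robot), y level. Grip it across the 60 mm. Brittle: grip with 20 to 30 N, more than 60 N a finger crushes it, as does a fall of over 10 mm or 50 N against the tin
- block_mid (a point): the block's middle, 15 mm along z from the origin
- stand: fixed wooden stand, a board 150 mm up the slope x 170 mm wide (y); origin on the table below its middle. The surface rises along the stand's +x, away from the robot, at 30 degrees; its middle is 75 mm above the table. Two steel stops, 16 mm high, 56 mm either side of the middle, hold the block's lower long side; 94 mm between them is free for a finger
- tin: fixed open tin of plain aluminium, outside 141 (x) x 166 (y) x 45 mm high, walls and floor 3 mm; origin under its middle on the table, -x side towards the robot; the lid is hinged on the rim of the +x side
- tin_floor (a point): middle of the tin's inner floor, 3 mm above the table; inside 135 (x) x 160 (y) x 42 mm
- lid (a joint): angle of the tin's lid: 0 fully shut, 1.57 upright, at most 1.95 (leaning away from the robot). The stiff hinge holds it wherever it is left; moving it takes 2 to 3 N at the free edge. The lid is a flat aluminium plate 141 x 166 mm, 5 mm thick; more than 50 N dents it
- lid_hinge (a point): on the hinge axis, middle of the tin's +x rim, 45 mm above the table; the axis runs along the tin's y; the lid's inner face passes through this axis
- lid_edge (a point): middle of the lid's free edge on its outer face, 141 mm from the hinge axis; when shut, 50 mm above the table over the tin's -x rim
- jar: small round glass jar with white cap, 44 mm across, 75 mm high, standing between stand and tin; origin at the centre of its underside; leave alone
Not all that is in view belongs to the job. Several things have the shape of the block; the one meant has the colours described above. There is more than one size of the tin; the one meant has the size given above.

How it is judged:
On the way:
1. the block lies flat on the tin's floor, let go and at rest (z of block_mid in the frame of tin_floor between 0.005 and 0.021 m and horizontal distance between block_mid and tin_floor below 0.06 m and contact force between the fingers and block below 0.2 N and linear speed of block below 0.03 m/s), for 0.2 s.
At the end, for the whole second after the job is handed in: the block lies flat inside the tin (its middle 5 to 21 mm above the inner floor and within 60 mm of the floor's middle, at rest) and the lid is shut to within 0.035 rad (5 mm at its free edge) (value of joint lid below 0.035 rad and z of block_mid in the frame of tin_floor between 0.005 and 0.021 m and horizontal distance between block_mid and tin_floor below 0.06 m and linear speed of block below 0.03 m/s); the robot touches nothing.
It fails at once if the charcoal block is squeezed or pushed by the fingers with more than 60 N a finger (120 N for both together) (contact force between the fingers and block above 120 N).
It fails at once if the block is dropped into the tin: it comes down onto or into it faster than 0.5 m/s (a free fall of about 13 mm) (z of block_mid in the frame of tin_floor below 0.06 m and horizontal distance between block_mid and tin_floor below 0.1 m and linear speed of block above 0.5 m/s).
It fails at once if the block is banged on or pressed into the tin: more than 50 N between them (contact force between block and tin above 50 N).
It fails at once if the lid is pushed with more than 50 N (contact force between the arm and lid above 50 N).
It fails at once if the jar is moved more than 30 mm (distance of jar from where it was at the start of the episode above 0.03 m).
It also fails if it takes over 64 s, if anything falls off the work surface, if the arm or the gripper's body presses on something with over 40 N, if the wrist force passes 120 N, or if a joint passes its speed limit or range.

## Working session

There is one attempt and no reset: what is moved stays moved. The work goes in short steps, Python scripts to look and compute and a tool call to move; the robot and the scene stay as the last step left them, time stands still between calls to the robot, and variables do not carry over. Pictures are saved under pics/ and viewed, at most 10 in all, crops included, and the job is handed in when it is done.

Besides the shell and the picture viewer there is one more tool, called by a JSON object that holds its "fn" and its "kwargs". drive_tool: Moves the arm, as the interface text tells. Its arguments: {"type":"object","properties":{"series":{"type":"array"},"jaw":{"type":"number"},"grip_force":{"type":"number"}},"required":["series"]}

```bash
mkdir -p pics; ls; cat > h.py <<'E'
import numpy as np, cv2
from workcell import env, viewer, order, models
E
python3 - <<'E'
from h import *
ims=[viewer.read_camera(n) for n in("side","top")]
for n,im in zip(("side","top"),ims):
    cv2.imwrite(f"pics/{n}0.png",im[:,:,::-1])
    i=viewer.camera_info(n); R=np.array(i['R']);t=np.array(i['t']);print(n,np.round(i['intrinsics'],1).tolist(),np.round(R,3).tolist(),np.round(-R.T@t,3))
    for l in("block","stand","tin","lid","jar"):
        for d in models.silhouettes(l,n):
            r,c=np.where(d['region']);print(l,round(d['score'],2),np.round(d['location']),c.min(),c.max(),r.min(),r.max(),len(r))
s=env.get_state();print({k:np.round(v,3).tolist() for k,v in s.items()})
E
```

```text
pics
side [[425.0, 0.0, 282.9], [0.0, 425.0, 202.8], [0.0, 0.0, 1.0]] [[0.792, -0.611, -0.008], [-0.304, -0.382, -0.873], [0.53, 0.693, -0.489]] [-0.11  -0.668  0.555]
block 0.93 [193. 177.] 169 217 163 186 787
block 0.77 [218. 202.] 189 242 193 215 1052
block 0.56 [266. 163.] 246 289 143 176 849
stand 0.76 [273. 176.] 236 305 138 202 1818
tin 0.82 [398. 232.] 333 460 161 300 10228
tin 0.55 [323. 360.] 230 416 283 419 17914
lid 0.97 [417. 202.] 373 459 162 246 4913
lid 0.74 [321. 353.] 230 416 282 419 15204
jar 0.93 [340. 195.] 328 345 181 213 505
top [[446.7, 0.0, 285.9], [0.0, 446.7, 214.5], [0.0, 0.0, 1.0]] [[0.021, -1.0, 0.006], [-0.994, -0.022, -0.109], [0.109, -0.004, -0.994]] [0.265 0.021 1.256]
block 0.96 [219. 236.] 197 242 214 259 1009
block 0.81 [211. 171.] 187 237 157 183 1217
block 0.69 [375. 172.] 341 412 129 213 4748
block 0.59 [150. 224.] 133 165 198 247 1121
tin 0.86 [376. 171.] 341 413 129 214 4841
tin 0.76 [421. 290.] 371 464 250 332 6406
lid 0.77 [420. 293.] 377 463 253 332 5731
jar 0.59 [291. 151.] 284 299 142 162 261
jar 0.43 [213. 171.] 187 237 157 183 1248
jar 0.41 [378. 144.] 343 413 129 161 1481
{'clock': 0.6, 'joint_pos': [0.985, 0.313, 0.046, 1.304, -0.0, 1.431], 'qvel': [-0.001, 0.0, -0.001, 0.0, 0.0, 0.002], 'tau': [-0.001, -48.015, 29.867, 0.0, -0.0, 0.0], 'tcp_pos': [0.248, 0.519, 0.216], 'orientation': [0.0, 0.221, 0.975, 0.0], 'wrist_force': [-0.506, -1.034, -0.259], 'ft_torque': [0.054, 0.025, 0.006], 'grip_force': 0.0, 'finger_gap': 0.085}
```

View pics/top0.png

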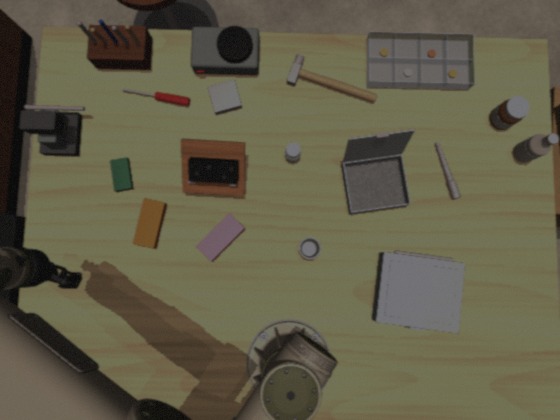

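View pics/side0.png

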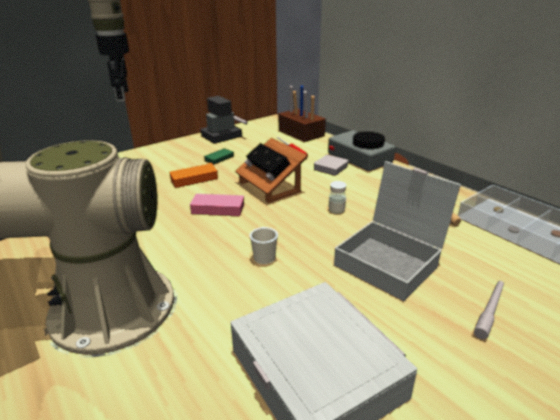

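The black block is on the stand at top (213,171) / side (266,163). The similarly shaped things are pink at (219,236), orange at (150,224) and green at (121,174). The open tin is at top (376,184). The closed one at (421,290) is bigger, so it is a decoy. The jar is at (292,152).

```bash
python3 - <<'E'
from h import *
a=cv2.imread("pics/top0.png")
c1=cv2.resize(a[125:215,170:260],(400,400),interpolation=cv2.INTER_CUBIC)
c2=cv2.resize(a[125:225,325:425],(400,400),interpolation=cv2.INTER_CUBIC)
cv2.imwrite("pics/crop.png",np.clip(np.hstack([c1,c2]).astype(float)*1.6,0,255).astype('uint8'))
E
```

```text
(no output)
```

View pics/crop.png

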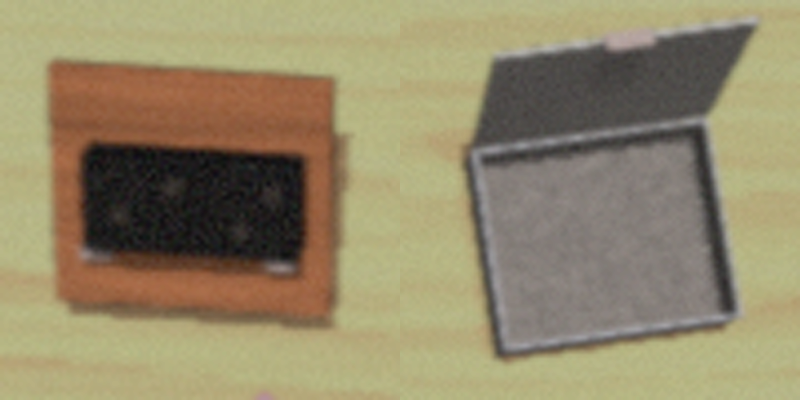

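```bash
cat >> h.py <<'E'
from scipy.optimize import least_squares
from scipy.spatial.transform import Rotation as Ro
CI={n:viewer.camera_info(n) for n in("side","top")}
def proj(n,X):
    i=CI[n];c=np.asarray(X)@np.array(i['R']).T+np.array(i['t']);p=c@np.array(i['intrinsics']).T
    return p[...,:2]/p[...,2:]
def place(p,L): # p=x,y,yaw
    return Ro.from_euler('z',p[2]).apply(L)+[p[0],p[1],0]
C30,S30=np.cos(np.pi/6),np.sin(np.pi/6)
def slope(u,v,w): return [u*C30-w*S30,v,.075+u*S30+w*C30]
E
python3 - <<'E'
from h import *
g1=lambda l:np.array(l)/4.4444+[170,125]-.4
g2=lambda l:(np.array(l)-[400,0])/4+[325,125]-.4
bd=g1([[50,62],[335,77],[333,318],[57,300]])
bl=g1([[85,145],[303,157],[300,258],[83,250]])
tn=g2([[472,150],[706,122],[738,315],[498,354]])
ld=g2([[495,58],[758,20]])
Lb=[slope(.075,.085,0),slope(.075,-.085,0),slope(-.075,-.085,0),slope(-.075,.085,0)]
f=lambda p:(proj("top",place(p,Lb))-bd).ravel()
r=least_squares(f,[.35,.15,0]);print("stand",r.x,np.round(r.fun,1)); st=r.x
# block top face (w=.03)
def B(p,w=.03): return place(st,[slope(p[0]+a,p[1]+b,w) for a,b in((.03,.065),(.03,-.065),(-.03,-.065),(-.03,.065))])
r=least_squares(lambda p:(proj("top",B(p))-bl).ravel(),[0,0]);print("block uv",r.x,np.round(r.fun,1));b=r.x
Lt=[[.0705,.083,.045],[.0705,-.083,.045],[-.0705,-.083,.045],[-.0705,.083,.045]]
r=least_squares(lambda p:(proj("top",place(p,Lt))-tn).ravel(),[.35,-.2,0]);print("tin",r.x,np.round(r.fun,1));t=r.x
E_=lambda a:place(t,[[.0705-.141*np.cos(a),s*.083,.045+.141*np.sin(a)] for s in(1,-1)])
r=least_squares(lambda a:(proj("top",E_(a[0]))-ld).ravel(),[1.7]);print("lid",r.x,np.round(r.fun,1))
print("side tin rim",np.round(proj("side",place(t,Lt))).tolist(),"lid",np.round(proj("side",E_(r.x[0]))).tolist())
P=np.vstack([proj("side",B(b,w)) for w in(0,.03)]);print("side block bbox",P.min(0),P.max(0)," mask 246-289 143-176")
P=proj("side",place(st,Lb));print("side board",np.round(P).tolist())
c=place(st,[slope(*b,0),slope(*b,.015)]);print("block origin/mid",c)
# jar
for n,z in(("top",.075),):
    pass
d=proj("top",[[.3,-.02,.075]]);print(d)
r=least_squares(lambda p:(proj("top",[[p[0],p[1],.075]])-[[292.5,147]]).ravel(),[.4,0]);print("jar",r.x)
E
```

```text
stand [ 0.51697401  0.21476256 -0.03766565] [-0.3  0.   0.3  0.5 -0.2 -0.5  0.3 -0.1]
block uv [ 0.00324798 -0.00464383] [-0.9  0.5  0.   0.8  0.5 -0.1  0.4 -1.2]
tin [ 0.49033738 -0.22809853  0.15532362] [-0.7  0.1 -0.  -0.6  0.3  1.1  0.4 -0.6]
lid [1.76680045] [-0.7 -0.3 -0.1  0.5]
side tin rim [[370.0, 221.0], [439.0, 250.0], [404.0, 283.0], [332.0, 247.0]] lid [[383.0, 162.0], [458.0, 185.0]]
side block bbox [245.54398048 141.50873706] [292.16788099 178.78081661]  mask 246-289 143-176
side board [[271.0, 137.0], [307.0, 155.0], [267.0, 193.0], [234.0, 171.0]]
block origin/mid [[0.51960998 0.2100161  0.07662399]
 [0.5121153  0.21029853 0.08961437]]
[[299.0411308  250.64924512]]
jar [0.57917507 0.00274937]
```

```bash
cat >> h.py <<'E'
ST=np.array([.517,.2148,-.0377]); BUV=[.0032,-.0046]; TN=np.array([.4903,-.2281,.1553])
def rot(yaw,tilt): # tool: y = +x of thing tilted up by tilt, z into it
    M=np.array([[0,np.cos(tilt),np.sin(tilt)],[1,0,0],[0,np.sin(tilt),-np.cos(tilt)]])
    return Ro.from_euler('z',yaw)*Ro.from_matrix(M)
def cur():
    s=env.get_state();q=s['orientation'];return np.array(s['tcp_pos']),Ro.from_quat([*q[1:],q[0]]),s
def rows(p1,R1,n,p0=None,R0=None):
    if p0 is None: p0,R0,_=cur()
    w=(R0.inv()*R1).as_rotvec(); out=[]
    for k in range(n):
        Rk=R0*Ro.from_rotvec(w*k/n)
        out.append([*np.round(Rk.inv().apply((p1-p0)/n)/.12,3),*np.round(w/n/np.pi,3)])
    print("max mm/row",np.linalg.norm(p1-p0)/n*1e3,"deg/row",np.degrees(np.linalg.norm(w))/n); print(str([[float(x) for x in r] for r in out]).replace(" ",""))
E
python3 - <<'E'
from h import *
rows(place(ST,[slope(*BUV,.137)])[0],rot(ST[2],np.pi/6),12)
E
```

```text
max mm/row 30.66840714440001 deg/row 6.028423709384338
[[-0.219,-0.131,0.015,-0.012,-0.008,0.03],[-0.23,-0.11,0.016,-0.012,-0.008,0.03],[-0.239,-0.089,0.018,-0.012,-0.008,0.03],[-0.246,-0.067,0.021,-0.012,-0.008,0.03],[-0.251,-0.044,0.025,-0.012,-0.008,0.03],[-0.253,-0.021,0.03,-0.012,-0.008,0.03],[-0.253,0.001,0.036,-0.012,-0.008,0.03],[-0.251,0.024,0.043,-0.012,-0.008,0.03],[-0.246,0.045,0.051,-0.012,-0.008,0.03],[-0.24,0.066,0.059,-0.012,-0.008,0.03],[-0.231,0.086,0.068,-0.012,-0.008,0.03],[-0.22,0.105,0.077,-0.012,-0.008,0.03]]
```

{"fn": "drive_tool", "kwargs": {"series": [[[-0.22,-0.13,0.015,-0.012,-0.008,0.03],[-0.23,-0.11,0.016,-0.012,-0.008,0.03],[-0.24,-0.09,0.018,-0.012,-0.008,0.03],[-0.245,-0.067,0.02,-0.012,-0.008,0.03],[-0.25,-0.044,0.025,-0.012,-0.008,0.03],[-0.253,-0.02,0.03,-0.012,-0.008,0.03],[-0.253,0,0.036,-0.012,-0.008,0.03],[-0.25,0.024,0.043,-0.012,-0.008,0.03],[-0.245,0.045,0.05,-0.012,-0.008,0.03],[-0.24,0.066,0.06,-0.012,-0.008,0.03],[-0.23,0.086,0.068,-0.012,-0.008,0.03],[-0.22,0.105,0.077,-0.012,-0.008,0.03],[0,0,0,0,0,0],[0,0,0,0,0,0]]], "jaw": 1, "grip_force": 25}}

```text
clock: 2.35
tcp_pos: [0.4512, 0.2135, 0.1954]
orientation: [0.184, 0.695, 0.673, 0.175]
wrist_force: [-0.8, 0.6, 0.3]
finger_gap: 0.0859
grip_force: 0.0
```

```bash
python3 - <<'E'
from h import *
p,R,s=cur(); im=viewer.read_camera("wrist"); i=viewer.camera_info("wrist")
T=np.array(i['T_tool_cam']); K=np.array(i['intrinsics'])
np.savez("w1.npz",p=p,R=R.as_matrix(),T=T,K=K)
def pw(X):
    c=(R.inv().apply(np.asarray(X)-p)-T[:3,3])@T[:3,:3]; q=c@K.T; return q[:,:2]/q[:,2:]
u,v=BUV
P=pw(place(ST,[slope(u+a,v+b,.03) for a,b in((.03,.065),(.03,-.065),(-.03,-.065),(-.03,.065))]))
Q=pw(place(ST,[slope(a,b,0) for a,b in((.075,.085),(.075,-.085),(-.075,-.085),(-.075,.085))]))
print(T.round(3).tolist(),p,R.as_matrix().round(3).tolist(),P.round(),Q.round())
o=im[:,:,::-1].copy()
for A,c in((P,(0,255,0)),(Q,(255,255,0))): cv2.polylines(o,[A.astype(int)],True,c,1)
cv2.imwrite("pics/w1.png",o)
for d in models.silhouettes("block","wrist"):
    r,c=np.where(d['region']);print(d['score'],d['location'],c.min(),c.max(),r.min(),r.max(),cv2.minAreaRect(np.stack([c,r],1).astype(np.float32)))
E
```

```text
[[-0.001, -0.947, -0.32, 0.082], [1.0, -0.001, -0.001, 0.001], [0.0, -0.32, 0.947, -0.158], [0.0, 0.0, 0.0, 1.0]] [0.45120222 0.2135108  0.19541964] [[0.033, 0.87, 0.491], [0.999, -0.027, -0.02], [-0.004, 0.492, -0.871]] [[316. 133.]
 [311. 264.]
 [253. 263.]
 [249. 133.]] [[358. 104.]
 [345. 263.]
 [214. 262.]
 [201. 104.]]
0.95 [283.0, 195.2] 247 313 130 263 ((280.0, 196.5), (133.0, 66.0), 90.0)
0.78 [75.8, 225.0] 0 164 159 282 ((75.39529418945312, 226.77818298339844), (166.67266845703125, 80.96427917480469), 28.42599105834961)
0.7 [104.2, 13.9] 0 163 0 49 ((81.5, 24.5), (49.0, 163.0), 90.0)
```

View pics/w1.png

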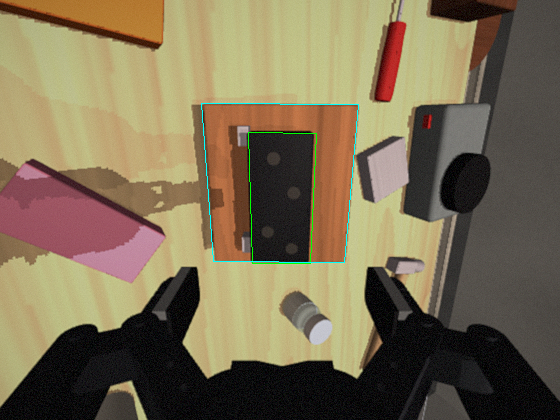

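The predicted block and board outlines (block at columns 249-316, rows 133-264) fit the picture within about 1-2 px. This is the black block with its two stops, so I'll go in along the normal.

```bash
python3 - <<'E'
from h import *
rows(place(ST,[slope(.0027,BUV[1],.017)])[0],rot(ST[2],np.pi/6),10)
E
```

```text
max mm/row 12.018285141341547 deg/row 0.06531906911811122
[[-0.001,0.0,0.1,-0.0,0.0,0.0],[-0.001,0.0,0.1,-0.0,0.0,0.0],[-0.001,0.0,0.1,-0.0,0.0,0.0],[-0.001,-0.0,0.1,-0.0,0.0,0.0],[-0.001,-0.0,0.1,-0.0,0.0,0.0],[-0.001,-0.0,0.1,-0.0,0.0,0.0],[-0.001,-0.0,0.1,-0.0,0.0,0.0],[-0.001,-0.0,0.1,-0.0,0.0,0.0],[-0.001,-0.0,0.1,-0.0,0.0,0.0],[-0.001,-0.001,0.1,-0.0,0.0,0.0]]
```

{"fn": "drive_tool", "kwargs": {"series": [[[-0.001,0,0.1,0,0,0],[-0.001,0,0.1,0,0,0],[-0.001,0,0.1,0,0,0],[-0.001,0,0.1,0,0,0],[-0.001,0,0.1,0,0,0],[-0.001,0,0.1,0,0,0],[-0.001,0,0.1,0,0,0],[-0.001,0,0.1,0,0,0],[-0.001,0,0.05,0,0,0],[-0.001,0,0.05,0,0,0],[0,0,0.05,0,0,0],[0,0,0.05,0,0,0],[0,0,0,0,0,0]]]}}

```text
clock: 4.08
tcp_pos: [0.5102, 0.2094, 0.0903]
orientation: [0.184, 0.695, 0.673, 0.175]
wrist_force: [0.5, 0.7, -0.3]
finger_gap: 0.0854
grip_force: 0.0
```

{"fn": "drive_tool", "kwargs": {"series": [[[0,0,0,0,0,0],[0,0,0,0,0,0],[0,0,0,0,0,0],[0,0,0,0,0,0],[0,0,0,0,0,0],[0,0,0,0,0,0]]], "jaw": 0.2, "grip_force": 25}}

```text
clock: 4.82
tcp_pos: [0.5103, 0.2095, 0.0907]
orientation: [0.184, 0.695, 0.673, 0.175]
wrist_force: [0.6, 0.1, 0.6]
finger_gap: 0.0516
grip_force: 0.0
```

```bash
python3 - <<'E'
from h import *
p,R,s=cur();print(p,s['finger_gap'],s['grip_force'])
a=viewer.read_camera("wrist")[:,:,::-1]; b=viewer.read_camera("side")[90:240,180:360,::-1]
cv2.imwrite("pics/g1.png",np.hstack([cv2.resize(a,(400,300)),cv2.resize(b,(400,300),interpolation=cv2.INTER_CUBIC)]))
E
```

```text
[0.51032462 0.2095103  0.09072298] 0.05162234191787942 0.0
```

View pics/g1.png

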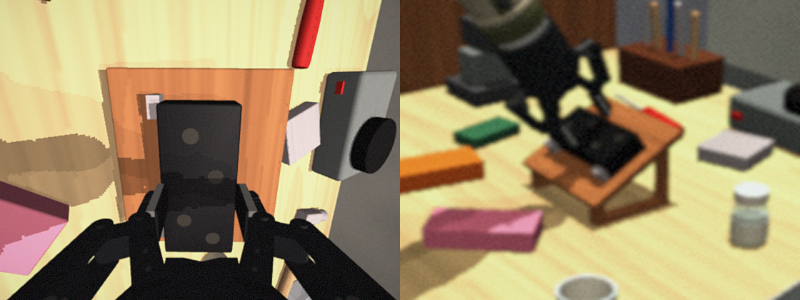

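The gap reads 51.6 mm with no force, so the block isn't held. I'll compare predicted finger and block projections with this view.

```bash
cat >> h.py <<'E'
WI=viewer.camera_info("wrist"); TW=np.array(WI['T_tool_cam']); KW=np.array(WI['intrinsics'])
def pt(X): # tool pts -> wrist px
    c=(np.asarray(X)-TW[:3,3])@TW[:3,:3]; q=c@KW.T; return q[:,:2]/q[:,2:]
def pw(X,p,R): return pt(R.inv().apply(np.asarray(X)-p))
E
python3 - <<'E'
from h import *
p,R,s=cur(); im=viewer.read_camera("wrist")[:,:,::-1].copy()
u,v=BUV
for w in(0,.03):
    P=pw(place(ST,[slope(u+a,v+b,w) for a,b in((.03,.065),(.03,-.065),(-.03,-.065),(-.03,.065))]),p,R)
    cv2.polylines(im,[P.round().astype(int)],True,(0,255,0) if w else (0,160,255),1)
g=s['finger_gap']/2
for z,c in((.011,(255,0,255)),(-.008,(255,255,0)),(-.02,(0,255,255))):
  for sg in(1,-1):
    P=pt([[x,sg*g,z] for x in(-.011,.011)]); print(z,P.round().tolist())
    cv2.line(im,tuple(P[0].round().astype(int).tolist()),tuple(P[1].round().astype(int).tolist()),c,1)
cv2.imwrite("pics/g2.png",cv2.resize(np.clip(im[100:380,120:440]*1.5,0,255).astype('uint8'),(686,600),interpolation=cv2.INTER_CUBIC))
E
```

```text
0.011 [[320.0, 262.0], [322.0, 231.0]]
0.011 [[241.0, 262.0], [240.0, 231.0]]
-0.008 [[324.0, 278.0], [326.0, 244.0]]
-0.008 [[237.0, 278.0], [235.0, 244.0]]
-0.02 [[327.0, 289.0], [329.0, 253.0]]
-0.02 [[234.0, 289.0], [232.0, 254.0]]
```

View pics/g2.png

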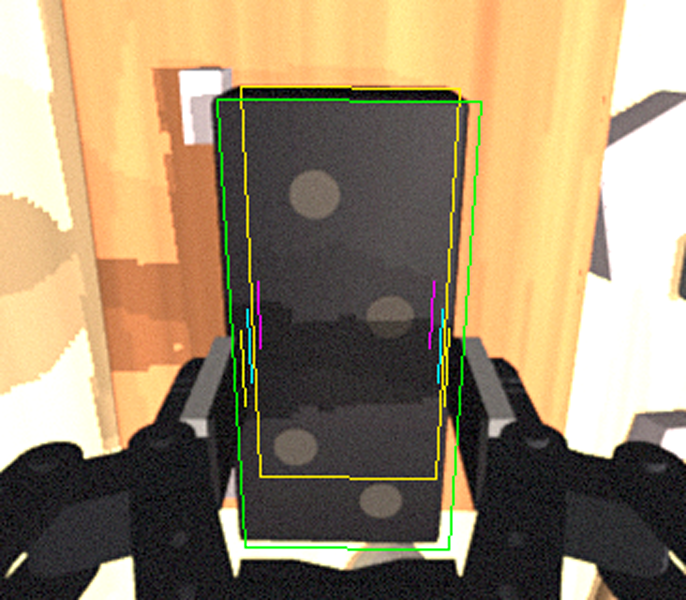

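{"fn": "drive_tool", "kwargs": {"series": [[[0,0,0,0,0,0],[0,0,0,0,0,0],[0,0,0,0,0,0],[0,0,0,0,0,0]]], "jaw": 0.0, "grip_force": 25}}

```text
clock: 5.48
tcp_pos: [0.5103, 0.2095, 0.0907]
orientation: [0.184, 0.695, 0.673, 0.175]
wrist_force: [-0.7, 0.9, -0.3]
finger_gap: 0.0425
grip_force: 0.0
```

```bash
python3 - <<'E'
from h import *
p,R,s=cur(); g=s['finger_gap']/2
W=viewer.read_camera("wrist")[:,:,::-1].copy(); S=viewer.read_camera("side")[:,:,::-1].copy()
T3=viewer.read_camera("top")[:,:,::-1].copy()
W=cv2.resize(W[200:400,180:380],(400,400),interpolation=cv2.INTER_CUBIC)
S=cv2.resize(S[100:200,220:320],(400,400),interpolation=cv2.INTER_CUBIC)
f=lambda q:tuple(np.round(q).astype(int).tolist())
for z,c in((.011,(255,0,255)),(-.008,(255,255,0)),(-.03,(0,255,255))):
  for sg in(1,-1):
    X=np.array([[x,sg*g,z] for x in(-.011,.011)])
    a,b=(pt(X)-[180,200])*2; cv2.line(W,f(a),f(b),c,1)
    a,b=(proj("side",R.apply(X)+p)-[220,100])*4; cv2.line(S,f(a),f(b),c,1)
cv2.imwrite("pics/g3.png",np.clip(np.hstack([W,S])*1.6,0,255).astype('uint8'))
E
```

```text
(no output)
```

View pics/g3.png

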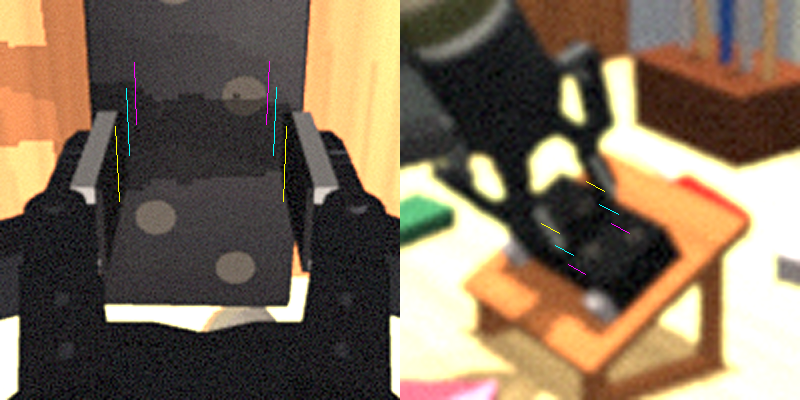

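```bash
python3 - <<'E'
from h import *
a=cv2.imread("pics/g1.png")[:,:400].mean(2)
b=cv2.resize(viewer.read_camera("wrist"),(400,300)).mean(2)
for r in(188,195,202,210):
    for n,i in(("j.2",a),("j0",b)):
        print(r,n,i[r,120:185:2].astype(int),'|',i[r,220:285:2].astype(int))
from itertools import product
A=a[180:230];B=b[180:230]
for nm,sl in(("L",slice(120,172)),("R",slice(228,285))):
    t=B[:,sl].astype(np.float32); 
    x=A[:,sl.start-14:sl.stop+14].astype(np.float32)
    m=cv2.matchTemplate(x,t,cv2.TM_CCOEFF_NORMED); print(nm,m.argmax()-14,m.max())
E
```

```text
188 j.2 [127  85  95  95  96 101 106 103 107 103 100  95 115 100  96  86  89  86
  72  74  73  54  13  18  23  26  25  26  23  22  25  23  25] | [ 26  27  29  30  27  24  31  32  16  12  34  76  73  72 135 141 142 142
 151 149 145 156 158 157 149 148 157 158 149 218 217 217 220]
188 j0 [128  83  94  94  95 101 106 105 105 103 101  97  99  99  98  85  86  89
  83  82  80  73  74  75  56  16  16  15  28  19  19  27  27] | [ 29  31  31  30  31  10  18  46  74  73  73 128 127 140 147 142 142 144
 151 149 146 157 159 155 148 148 156 158 150 217 219 218 221]
195 j.2 [120 104 118 125 125 126 138 136 154 155 153 148 122  20  18  24  57  75
  73  73  34  20  18  12  23  22  27  21  23  32  26  27  25] | [ 23  29  23  30  30  27  25  27  10  10  13  18  70  72  74  63  22  19
  15  94 151 156 155 155 147 147 158 153 162 222 217 217 217]
195 j0 [121 103 123 125 126 131 140 139 155 155 153 147 147 153  89  81  15  15
  17  37  75  73  73  53  11  16   2  25  24  23  24  31  30] | [ 28  28  21  30  27  13  10  11  42  74  74  73  48  16  14  22 120 146
 154 147 151 154 157 153 147 148 160 154 162
[... 464 characters left out ...]
13  11  16  22  25  76  75  76  68  10  15  17  30
 155 145 153 156 157 148 146 156 158 154 211 219 214 220 217]
210 j.2 [124 127 117 142 145 145 147 149 160  25  22  22  12  71  77  75  76  52
  17  17  15  11  15  17  20  21  28  23  23  27  27  26  39] | [ 43  48  39  43  46  42  47  48  26   6   6  17  14  16  45  74  74  77
  73  19  24  16  13 141 148 158 149 161 223 215 216 217 215]
210 j0 [124 129 117 142 145 147 146 148 153 154 156 152  85  20   9  16  21  74
 111 124 126  62  24  12   7  20  15  24  27  25  31  38  40] | [ 38  42  42  46  45  16   4  16  11  28  47 124 124 113  74  26  17  17
  15  64 156 155 151 146 147 156 147 164 222 215 217 217 216]
L -6 0.8635218
R 7 0.9180845
```

{"fn": "drive_tool", "kwargs": {"series": [[[0,0,0,0,0,0],[0,0,0,0,0,0],[0,0,0,0,0,0],[0,0,0,0,0,0],[0,0,0,0,0,0]]], "jaw": 0.8}}

```text
clock: 6.3
tcp_pos: [0.5104, 0.2095, 0.0907]
orientation: [0.184, 0.695, 0.673, 0.175]
wrist_force: [0.4, -0.1, 0.1]
finger_gap: 0.0769
grip_force: 0.0
```

{"fn": "drive_tool", "kwargs": {"series": [[[0,0,0.017,0,0,0],[0,0,0.017,0,0,0],[0,0,0,0,0,0]]]}}

```text
clock: 6.68
tcp_pos: [0.5122, 0.2093, 0.0868]
orientation: [0.184, 0.695, 0.673, 0.175]
wrist_force: [-0.2, 0.9, -0.4]
finger_gap: 0.0771
grip_force: 0.0
```

```bash
python3 - <<'E'
from h import *
p,R,s=cur();b=viewer.read_camera("wrist"); np.save("w2.npy",b); print(p,s['finger_gap'],s['wrist_force'],KW.round(1).tolist())
def blk(du,dv,w,wid=.06):
    u,v=BUV;return pw(place(ST,[slope(u+du+a*wid/.06,v+dv+c,w) for a,c in((.03,.065),(.03,-.065),(-.03,-.065),(-.03,.065))]),p,R)
print(blk(0,0,.03).round(),blk(0,0,0).round())
g=cv2.GaussianBlur(b,(0,0),1).mean(2)
for r in range(150,250,15):
    row=g[r]; d=np.diff(row); print(r,[(c,int(d[c])) for c in range(180,370) if abs(d[c])>8])
for c in(260,280,300):
    col=g[:,c]; d=np.diff(col); print('c',c,[(r,int(d[r])) for r in range(60,380) if abs(d[r])>8])
for d in models.silhouettes("block","wrist")[:1]:
    m=d['region'].astype('uint8');cs=max(cv2.findContours(m,0,2)[0],key=cv2.contourArea);print(d['score'],cv2.approxPolyDP(cs,4,True)[:,0].tolist())
E
```

```text
[0.51224414 0.20933935 0.08684665] 0.07711062372979752 [-0.16135569  0.92668814 -0.35711313] [[290.3, 0.0, 281.8], [0.0, 290.3, 210.1], [0.0, 0.0, 1.0]]
[[346. 147.]
 [330. 361.]
 [233. 360.]
 [220. 147.]] [[336. 141.]
 [324. 327.]
 [240. 326.]
 [231. 141.]]
150 [(189, -8), (190, -18), (191, -16), (201, 29), (202, 48), (203, 31), (205, -22), (206, -26), (207, -16), (215, -23), (216, -35), (217, -29), (218, -9), (339, 22), (340, 33), (341, 20)]
165 [(195, -11), (196, -21), (197, -19), (202, 24), (203, 45), (204, 37), (205, 11), (206, -14), (207, -29), (208, -24), (209, -10), (216, -23), (217, -34), (218, -26), (219, -8), (338, 19), (339, 33), (340, 22)]
180 [(193, -8), (194, -17), (195, -16), (217, -15), (218, -20), (219, -15), (337, 20), (338, 34), (339, 21)]
195 [(195, -8), (196, -18), (197, -17), (218, -16), (219, -20), (220, -12), (254, 9), (336, 22), (337, 33), (338, 20)]
210 [(197, -9), (198, -18), (199, -17), (200, -8), (219, -16), (220, -21), (221, -12), (335, 21), (336, 33), (337, 19)]
225 [(185, 11), (220, -17), (221, -21), (222, -11), (334, 21), (335, 33), (336, 21)]
240 [(221, -17), (222, -21), (223, -12), (333, 24), (334, 33), (335, 20)]
c 260 [(92, -17), (93, -28), (94, -19), (96, 9), (138, -17), (139, -35), (140, -40), (141, -22), (146, 8), (182, 8), (304, 9), (320, -9), (321, -8), (355, 9), (356, 38), (357, 64), (358, 42), (359, -14), (360, -58), (361, -60), (362, -31)]
c 280 [(92, -10), (93, -28), (94, -31), (138, -10), (139, -32), (140, -46), (141, -31), (146, 8), (147, 8), (356, 29), (357, 57), (358, 55), (359, 28), (363, -21), (364, -53), (365, -67), (366, -42), (367, -12)]
c 300 [(92, -10), (93, -29), (94, -31), (96, 9), (138, -9), (139, -32), (140, -47), (141, -36), (142, -11), (146, 9), (147, 10), (252, -8), (330, 10), (345, -9), (346, -12), (357, 19), (358, 24), (359, 11), (360, -13), (361, -27), (362, -22), (363, -8)]
0.92 [[0, 259], [0, 387], [21, 390], [89, 317], [93, 292]]
```

The block's top face is where I expected it. The pad spacing in pixels puts the real fingertips about 25 mm farther back than the stated TCP offset: tips at z ≈ -27 mm open and ≈ -24 mm at a 60 mm gap. So I centre by 2 mm, open, and go deeper in small steps while watching the force.

{"fn": "drive_tool", "kwargs": {"series": [[[0,-0.009,0,0,0,0],[0,-0.009,0,0,0,0],[0,0,0.033,0,0,0],[0,0,0.033,0,0,0],[0,0,0.033,0,0,0],[0,0,0.033,0,0,0],[0,0,0,0,0,0]]], "jaw": 1}}

```text
clock: 7.65
tcp_pos: [0.5181, 0.209, 0.0718]
orientation: [0.184, 0.695, 0.673, 0.175]
wrist_force: [-0.9, -0.3, -0.1]
finger_gap: 0.0851
grip_force: 0.0
```

{"fn": "drive_tool", "kwargs": {"series": [[[0,0,0.02,0,0,0],[0,0,0.02,0,0,0],[0,0,0,0,0,0]]]}}

```text
clock: 8.02
tcp_pos: [0.5206, 0.209, 0.0679]
orientation: [0.184, 0.695, 0.673, 0.175]
wrist_force: [0.7, -0.1, 1.2]
finger_gap: 0.0855
grip_force: 0.0
```

{"fn": "drive_tool", "kwargs": {"series": [[[0,0,0.015,0,0,0],[0,0,0.015,0,0,0],[0,0,0,0,0,0]]]}}

```text
clock: 8.4
tcp_pos: [0.5223, 0.209, 0.0648]
orientation: [0.184, 0.695, 0.673, 0.175]
wrist_force: [-0.7, -0.4, -0.3]
finger_gap: 0.0854
grip_force: 0.0
```

{"fn": "drive_tool", "kwargs": {"series": [[[0,0,0,0,0,0],[0,0,0,0,0,0],[0,0,0,0,0,0],[0,0,0,0,0,0],[0,0,0,0,0,0],[0,0,0,0,0,0]]], "jaw": 0.2, "grip_force": 25}}

```text
clock: 9.15
tcp_pos: [0.5223, 0.209, 0.0651]
orientation: [0.184, 0.695, 0.673, 0.175]
wrist_force: [-3.2, -0.8, 4.7]
finger_gap: 0.0594
grip_force: 27.6
```

Gripped: gap 59.4 mm at 27.6 N. Now I'll lift along the normal.

{"fn": "drive_tool", "kwargs": {"series": [[[0,0,-0.04,0,0,0],[0,0,-0.07,0,0,0],[0,0,-0.1,0,0,0],[0,0,-0.13,0,0,0],[0,0,-0.15,0,0,0],[0,0,-0.15,0,0,0],[0,0,-0.15,0,0,0],[0,0,-0.13,0,0,0],[0,0,-0.08,0,0,0],[0,0,0,0,0,0]]]}}

```text
clock: 10.4
tcp_pos: [0.4632, 0.2117, 0.1702]
orientation: [0.184, 0.695, 0.673, 0.176]
wrist_force: [0.8, 0.0, -1.3]
finger_gap: 0.0593
grip_force: 28.0
```

```bash
python3 - <<'E'
from h import *
n=np.array([-S30,0,C30])
q=Ro.from_euler('z',-ST[2]).apply(np.array([.5223,.209,.0651])-[ST[0],ST[1],.075])
print("uvw",q@[C30,0,S30],q[1],q@n)
p,R,s=cur(); print(p,s['finger_gap'],s['grip_force'],s['wrist_force'],s['joint_pos'])
im=viewer.read_camera("wrist"); np.save("w3.npy",im); g=cv2.GaussianBlur(im,(0,0),1).mean(2)
for c in(265,280,295):
    d=np.diff(g[:,c]); print('c',c,[(r,int(d[r])) for r in range(60,380) if abs(d[r])>12])
for r in(165,200,230):
    d=np.diff(g[r]); print('r',r,[(c,int(d[c])) for c in range(190,370) if abs(d[c])>12])
def f(q): # block in tool: bottom z, x centre -> top-face corner px
    return pt([[q[1]+b,q[2]+a,q[0]-.03] for a,b in((.03,.065),(.03,-.065),(-.03,-.065),(-.03,.065))])
print(f([q@n,.0,0]).round(1))
E
```

```text
uvw -0.00017400652687595518 -0.005596116075121665 -0.011331072614821996
[0.46321574 0.21170946 0.17024569] 0.05930690217610569 28.001139163970947 [ 0.79806718  0.02207319 -1.31429706] [ 0.40225749 -0.13251403 -0.7114197   0.51870732 -0.21262509  1.95398418]
c 265 [(100, -23), (101, -24), (143, -25), (144, -42), (145, -37), (146, -19)]
c 280 [(100, -25), (101, -26), (143, -26), (144, -45), (145, -40), (146, -19)]
c 295 [(100, -25), (101, -27), (143, -20), (144, -40), (145, -47), (146, -26)]
r 165 [(200, -14), (208, -17), (209, -22), (354, 15), (355, 38), (356, 35), (357, 15), (362, -24), (363, -23)]
r 200 [(203, -14), (204, -14), (211, -21), (212, -22), (351, 18), (352, 40), (353, 33), (358, 18), (359, 26), (360, 17), (366, -15), (367, -34), (368, -45), (369, -32)]
r 230 [(206, -17), (207, -13), (213, -18), (214, -20), (349, 30), (350, 40), (351, 22), (355, 17), (356, 27), (357, 17)]
[[355.  156.4]
 [335.9 397.7]
 [225.2 397.8]
 [204.5 156.5]]
```

```bash
python3 - <<'E'
from h import *
rows(np.array([TN[0],TN[1],.16]),rot(TN[2],0),17)
E
```

```text
max mm/row 25.916697842631592 deg/row 1.8443246348954687
[[-0.215,0.015,0.015,0.01,0.001,-0.003],[-0.215,0.013,0.014,0.01,0.001,-0.003],[-0.215,0.011,0.013,0.01,0.001,-0.003],[-0.215,0.009,0.012,0.01,0.001,-0.003],[-0.216,0.007,0.011,0.01,0.001,-0.003],[-0.216,0.005,0.01,0.01,0.001,-0.003],[-0.216,0.003,0.009,0.01,0.001,-0.003],[-0.216,0.001,0.009,0.01,0.001,-0.003],[-0.216,-0.001,0.008,0.01,0.001,-0.003],[-0.216,-0.003,0.007,0.01,0.001,-0.003],[-0.216,-0.005,0.007,0.01,0.001,-0.003],[-0.216,-0.007,0.006,0.01,0.001,-0.003],[-0.216,-0.009,0.006,0.01,0.001,-0.003],[-0.216,-0.012,0.005,0.01,0.001,-0.003],[-0.215,-0.014,0.005,0.01,0.001,-0.003],[-0.215,-0.016,0.005,0.01,0.001,-0.003],[-0.215,-0.018,0.005,0.01,0.001,-0.003]]
```

{"fn": "drive_tool", "kwargs": {"series": [[[-0.1,0.007,0.007,0.01,0.001,-0.003],[-0.2,0.015,0.014,0.01,0.001,-0.003],[-0.22,0.011,0.013,0.01,0.001,-0.003],[-0.22,0.009,0.012,0.01,0.001,-0.003],[-0.22,0.007,0.011,0.01,0.001,-0.003],[-0.22,0.005,0.01,0.01,0.001,-0.003],[-0.22,0.003,0.009,0.01,0.001,-0.003],[-0.22,0.001,0.009,0.01,0.001,-0.003],[-0.22,-0.001,0.008,0.01,0.001,-0.003],[-0.22,-0.003,0.007,0.01,0.001,-0.003],[-0.22,-0.005,0.007,0.01,0.001,-0.003],[-0.22,-0.007,0.006,0.01,0.001,-0.003],[-0.22,-0.009,0.006,0.01,0.001,-0.003],[-0.22,-0.012,0.005,0.01,0.001,-0.003],[-0.22,-0.014,0.005,0.01,0.001,-0.003],[-0.22,-0.016,0.005,0.01,0.001,-0.003],[-0.2,-0.018,0.005,0.01,0.001,-0.003],[-0.07,0,0,0,0,0],[0,0,0,0,0,0],[0,0,0,0,0,0]]]}}

```text
clock: 12.95
tcp_pos: [0.4857, -0.2257, 0.1581]
orientation: [-0.01, 0.659, 0.752, -0.005]
wrist_force: [0.5, -1.2, -1.1]
finger_gap: 0.0593
grip_force: 27.9
```

```bash
python3 - <<'E'
from h import *
rows(np.array([TN[0],TN[1],.03]),rot(TN[2],0),2)
p,R,s=cur(); print(p,R.as_matrix().round(3).tolist(),s['joint_pos'])
im=viewer.read_camera("wrist")[:,:,::-1].copy()
Lt=np.array([[.0705,.083,.045],[.0705,-.083,.045],[-.0705,-.083,.045],[-.0705,.083,.045]])
cv2.polylines(im,[pw(place(TN,Lt),p,R).astype(int)],True,(0,255,0),1)
cv2.polylines(im,[pt([[.001+b,a,-.0113] for a,b in((.03,.065),(.03,-.065),(-.03,-.065),(-.03,.065))]).astype(int)],True,(0,255,255),1)
cv2.imwrite("pics/t1.png",im)
E
```

```text
max mm/row 64.12457081857451 deg/row 0.909012671586937
[[-0.017,0.029,0.533,-0.003,-0.001,-0.004],[-0.015,0.023,0.534,-0.003,-0.001,-0.004]]
[ 0.48567775 -0.22573057  0.15814391] [[-0.132, 0.991, -0.022], [0.991, 0.133, 0.006], [0.009, -0.021, -1.0]] [-0.5808555   0.28037794 -0.14318192  1.16864122 -0.00697375  0.85707745]
```

View pics/t1.png

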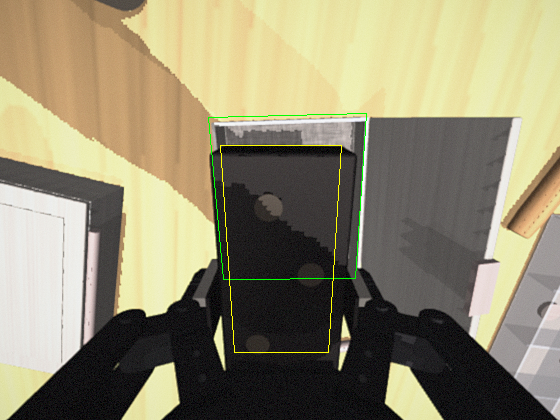

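The tin rim (green) matches within 2-3 px and the block is over it, so I'll lower it.

{"fn": "drive_tool", "kwargs": {"series": [[[-0.004,0.007,0.05,-0.001,0,-0.001],[-0.004,0.007,0.1,-0.001,0,-0.001],[-0.004,0.007,0.13,-0.001,0,-0.001],[-0.004,0.007,0.13,-0.001,0,-0.001],[-0.004,0.006,0.13,-0.001,-0.001,-0.001],[-0.004,0.006,0.13,-0.001,-0.001,-0.001],[-0.004,0.006,0.13,0,0,-0.001],[-0.004,0.006,0.13,0,0,-0.001],[0,0,0.1,0,0,0],[0,0,0.04,0,0,0],[0,0,0,0,0,0]]]}}

```text
clock: 14.38
tcp_pos: [0.4916, -0.2289, 0.0296]
orientation: [-0.002, 0.649, 0.761, 0.0]
wrist_force: [0.3, -0.6, -2.8]
finger_gap: 0.0591
grip_force: 27.9
```

```bash
python3 - <<'E'
from h import *
p,R,s=cur(); print(p,place([0,0,-TN[2]],[p-[TN[0],TN[1],0]]),s['wrist_force'],s['finger_gap'])
rows(np.array([TN[0],TN[1],0.002]),rot(TN[2],0),1)
E
```

```text
[ 0.49158588 -0.22891621  0.02956829] [[ 0.00114415 -0.00100528  0.02956829]] [ 0.27794072 -0.59825347 -2.84879444] 0.059080948398749285
max mm/row 27.61033082931953 deg/row 0.2193173665516921
[[0.008,-0.009,0.23,-0.001,-0.001,0.001]]
```

{"fn": "drive_tool", "kwargs": {"series": [[[0.002,-0.002,0.05,-0.001,-0.001,0.001],[0.002,-0.002,0.05,0,0,0],[0.002,-0.002,0.05,0,0,0],[0.002,-0.002,0.05,0,0,0],[0,0,0.03,0,0,0],[0,0,0,0,0,0]]]}}

```text
clock: 15.12
tcp_pos: [0.4904, -0.228, 0.0018]
orientation: [0.001, 0.65, 0.76, 0.0]
wrist_force: [-0.4, -1.0, -1.5]
finger_gap: 0.0595
grip_force: 27.9
```

{"fn": "drive_tool", "kwargs": {"series": [[[0,0,0.012,0,0,0],[0,0,0.012,0,0,0],[0,0,0.012,0,0,0],[0,0,0.012,0,0,0],[0,0,0,0,0,0]]]}}

```text
clock: 15.75
tcp_pos: [0.4905, -0.2281, -0.0037]
orientation: [0.001, 0.65, 0.76, 0.0]
wrist_force: [-0.4, -0.8, -1.7]
finger_gap: 0.0596
grip_force: 27.9
```

{"fn": "drive_tool", "kwargs": {"series": [[[0,0,0.008,0,0,0],[0,0,0.008,0,0,0],[0,0,0,0,0,0]]]}}

```text
clock: 16.12
tcp_pos: [0.4906, -0.2282, -0.0055]
orientation: [0.001, 0.65, 0.76, 0.0]
wrist_force: [0.3, 0.7, -1.0]
finger_gap: 0.0595
grip_force: 27.9
```

{"fn": "drive_tool", "kwargs": {"series": [[[0,0,0.008,0,0,0],[0,0,0.008,0,0,0],[0,0,0,0,0,0]]]}}

```text
clock: 16.5
tcp_pos: [0.4906, -0.2281, -0.0075]
orientation: [0.001, 0.65, 0.76, 0.0]
wrist_force: [0.4, 0.8, -1.4]
finger_gap: 0.0595
grip_force: 27.9
```

{"fn": "drive_tool", "kwargs": {"series": [[[0,0,0.006,0,0,0],[0,0,0,0,0,0]]]}}

```text
clock: 16.75
tcp_pos: [0.4907, -0.2282, -0.0079]
orientation: [0.001, 0.65, 0.76, 0.0]
wrist_force: [-0.8, 0.1, 1.0]
finger_gap: 0.0593
grip_force: 28.1
```

{"fn": "drive_tool", "kwargs": {"series": [[[0,0,0.006,0,0,0],[0,0,0,0,0,0]]]}}

```text
clock: 17.0
tcp_pos: [0.4907, -0.2282, -0.008]
orientation: [0.001, 0.65, 0.76, 0.0]
wrist_force: [-3.0, 1.5, 6.3]
finger_gap: 0.0596
grip_force: 28.8
```

{"fn": "drive_tool", "kwargs": {"series": [[[0,0,0.006,0,0,0],[0,0,0,0,0,0]]]}}

```text
clock: 17.25
tcp_pos: [0.4907, -0.2282, -0.008]
orientation: [0.001, 0.65, 0.76, 0.0]
wrist_force: [-2.9, 2.7, 12.4]
finger_gap: 0.0594
grip_force: 29.4
```

Contact with the floor is where predicted (12 N). I'll ease off 1 mm and open.

{"fn": "drive_tool", "kwargs": {"series": [[[0,0,-0.008,0,0,0],[0,0,0,0,0,0]]]}}

```text
clock: 17.5
tcp_pos: [0.4907, -0.2282, -0.0079]
orientation: [0.001, 0.65, 0.76, 0.0]
wrist_force: [-2.0, 2.1, 6.8]
finger_gap: 0.0596
grip_force: 28.9
```

{"fn": "drive_tool", "kwargs": {"series": [[[0,0,0,0,0,0],[0,0,0,0,0,0],[0,0,0,0,0,0],[0,0,0,0,0,0]]], "jaw": 0.75}}

```text
clock: 18.0
tcp_pos: [0.4906, -0.2282, -0.0087]
orientation: [0.001, 0.65, 0.76, 0.0]
wrist_force: [0.1, 0.0, -0.5]
finger_gap: 0.0748
grip_force: 0.0
```

{"fn": "drive_tool", "kwargs": {"series": [[[0,0,-0.03,0,0,0],[0,0,-0.06,0,0,0],[0,0,-0.1,0,0,0],[0,0,-0.15,0,0,0],[0,0,-0.2,0,0,0],[0,0,-0.25,0,0,0],[0,0,-0.3,0,0,0],[0,0,-0.3,0,0,0],[0,0,-0.2,0,0,0],[0,0,0,0,0,0]]]}}

```text
clock: 19.25
tcp_pos: [0.4917, -0.2289, 0.1853]
orientation: [0.004, 0.65, 0.76, 0.001]
wrist_force: [0.3, 0.4, -0.4]
finger_gap: 0.0748
grip_force: 0.0
```

```bash
python3 - <<'E'
from h import *
p,R,s=cur(); print(p,s['finger_gap'],s['grip_force'],s['joint_pos'])
im=viewer.read_camera("top")[:,:,::-1]; si=viewer.read_camera("side")[:,:,::-1]
cv2.imwrite("pics/r1.png",np.clip(np.hstack([cv2.resize(im[110:230,310:430],(400,400),interpolation=2),cv2.resize(si[150:300,320:470],(400,400),interpolation=2)])*1.5,0,255))
E
```

```text
[ 0.49167565 -0.22889687  0.18528952] 0.07483842034405262 0.0 [-5.83867203e-01  2.54606470e-01 -1.09584167e-01  1.19921986e+00
  1.94478752e-04  8.32413114e-01][ WARN:0@2.736] global loadsave.cpp:1063 imwrite_ Unsupported depth image for selected encoder is fallbacked to CV_8U.
```

View pics/r1.png

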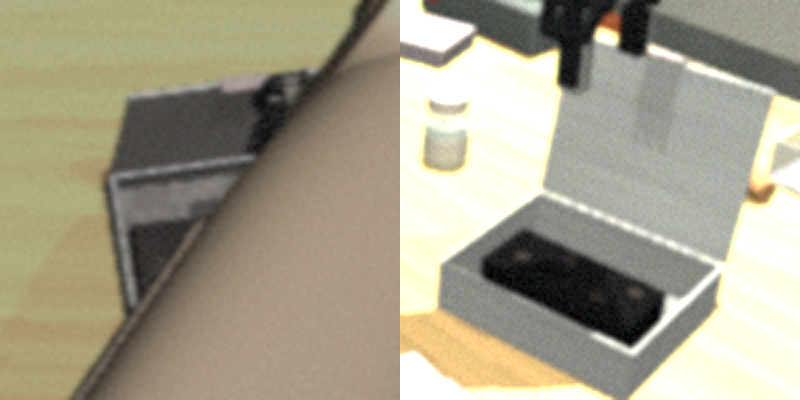

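The block lies flat in the tin, visible in both views. Next is the lid: I close the jaws, go up over the lid edge and down behind it.

{"fn": "drive_tool", "kwargs": {"series": [[[0,0,-0.12,0,0,0],[0,0,-0.12,0,0,0],[0,0,-0.11,0,0,0],[0,0,0,0,0,0],[0,0,0,0,0,0],[0,0,0,0,0,0],[0,0.1,0,0,0,0],[0,0.2,0,0,0,0],[0,0.2,0,0,0,0],[0,0.2,0,0,0,0],[0,0.2,0,0,0,0],[0,0.2,0,0,0,0],[0,0.15,0,0,0,0],[0,0,0,0,0,0]]], "jaw": -1}}

```text
clock: 21.1
tcp_pos: [0.6397, -0.2043, 0.2232]
orientation: [0.0, 0.65, 0.76, 0.0]
wrist_force: [-1.0, 0.1, -0.3]
finger_gap: 0.0006
grip_force: 0.0
```

```bash
python3 - <<'E'
from h import *
p,R,s=cur(); print(p,place([0,0,-TN[2]],[p-[TN[0],TN[1],0]]),s['finger_gap'],s['joint_pos'].round(2) if hasattr(s['joint_pos'],'round') else s['joint_pos'])
rows(place(TN,[[.15,0,.136]])[0],rot(TN[2],0),6)
b=viewer.read_camera("side")
from h import proj
for zt in(-.014,.011): print(zt,proj("side",[p+R.apply([0,0,zt])]))
g=b.mean(2); c,r=proj("side",[p])[0]; c=int(c); print(g[int(r)-25:int(r)+40,c].astype(int))
E
```

```text
[ 0.63974752 -0.20428378  0.22316521] [[0.15133275 0.00041358 0.22316521]] 0.0006143850239576207 [-0.43  0.51  0.36  1.42  0.    0.99]
max mm/row 14.529397212198445 deg/row 0.010698222815350322
[[-0.001,-0.002,0.121,0.0,0.0,0.0],[-0.001,-0.002,0.121,0.0,0.0,0.0],[-0.001,-0.002,0.121,0.0,0.0,0.0],[-0.001,-0.002,0.121,0.0,0.0,0.0],[-0.001,-0.002,0.121,0.0,0.0,0.0],[-0.001,-0.002,0.121,0.0,0.0,0.0]]
-0.014 [[434.94856491 140.63000718]]
0.011 [[432.96360962 151.9393298 ]]
[ 22  24  22  21  14  22  17  20  22  16   7  18  14  20  16  35  50  76
  86  93  96  99  95  97  98  96  98  98  95  98  96  95  99 102 102  99
  98  96  79  67  54  60  60  61  59  57  60  56  56  58  62  93 126 148
 136 114 103  93  98  93 101  99 103  98 100]
```

{"fn": "drive_tool", "kwargs": {"series": [[[0,0,0.12,0,0,0],[0,0,0.12,0,0,0],[0,0,0.12,0,0,0],[0,0,0.12,0,0,0],[0,0,0.12,0,0,0],[0,0,0.12,0,0,0],[0,0,0,0,0,0]]]}}

```text
clock: 22.02
tcp_pos: [0.6377, -0.2045, 0.1362]
orientation: [-0.001, 0.65, 0.76, -0.0]
wrist_force: [0.5, 0.7, -0.5]
finger_gap: -0.0002
grip_force: 0.0
```

```bash
python3 - <<'E'
from h import *
p,R,s=cur(); q=place([0,0,-TN[2]],[p-[TN[0],TN[1],0]])[0]; print(q,s['wrist_force'])
h,tip,r=.0145,.016,.12
W=[[.125,.137],[.11,.140]]
for a in np.radians(np.arange(85,-1,-8.5)):
    W.append([.0705-r*np.cos(a)+.005*np.sin(a)+h,.045+r*np.sin(a)+.005*np.cos(a)-tip])
W=np.array(W); d=np.diff(np.vstack([[q[0],q[2]],W]),axis=0)/.12
for w,x in zip(W,d): print(w.round(3),"y",x[0].round(3),"z",(-x[1]).round(3))
E
```

```text
[0.14922798 0.00047901 0.13622783] [ 0.48654329  0.65002143 -0.50540099]
[0.125 0.137] y -0.202 z -0.006
[0.11 0.14] y -0.125 z -0.025
[0.08  0.149] y -0.254 z -0.075
[0.062 0.147] y -0.147 z 0.018
[0.045 0.142] y -0.143 z 0.039
[0.028 0.135] y -0.136 z 0.06
[0.013 0.125] y -0.125 z 0.079
[-0.     0.114] y -0.112 z 0.097
[-0.012  0.1  ] y -0.097 z 0.113
[-0.021  0.085] y -0.079 z 0.126
[-0.028  0.069] y -0.059 z 0.136
[-0.033  0.052] y -0.039 z 0.143
[-0.035  0.034] y -0.017 z 0.147
```

{"fn": "drive_tool", "kwargs": {"series": [[[0,-0.1,-0.003,0,0,0],[0,-0.1,-0.003,0,0,0],[0,-0.06,-0.012,0,0,0],[0,-0.06,-0.012,0,0,0],[0,-0.06,-0.02,0,0,0],[0,-0.06,-0.02,0,0,0],[0,-0.06,-0.02,0,0,0],[0,-0.07,-0.015,0,0,0],[0,-0.07,0.009,0,0,0],[0,-0.07,0.009,0,0,0]]]}}

```text
clock: 23.28
tcp_pos: [0.5541, -0.2184, 0.1488]
orientation: [0.001, 0.65, 0.76, 0.0]
wrist_force: [2.3, 0.1, 2.1]
finger_gap: 0.0
grip_force: 1.1
```

{"fn": "drive_tool", "kwargs": {"series": [[[0,-0.07,0.02,0,0,0],[0,-0.07,0.02,0,0,0],[0,-0.07,0.03,0,0,0],[0,-0.07,0.03,0,0,0],[0,-0.06,0.04,0,0,0],[0,-0.06,0.04,0,0,0],[0,-0.055,0.05,0,0,0],[0,-0.055,0.05,0,0,0]]]}}

```text
clock: 24.28
tcp_pos: [0.4934, -0.2276, 0.1142]
orientation: [0.001, 0.65, 0.76, 0.0]
wrist_force: [0.4, -0.0, 2.6]
finger_gap: -0.0004
grip_force: 1.1
```

```bash
python3 - <<'E'
from h import *
p,R,s=cur(); q=place([0,0,-TN[2]],[p-[TN[0],TN[1],0]])[0]; print(q,s['wrist_force'])
for l in("lid",):
    viewer.read_camera("side")
    for d in models.silhouettes(l,"side"):
        r,c=np.where(d['region']);print(d['score'],c.min(),c.max(),r.min(),r.max())
for a in(1.2,.9,.7,.5): print(a,proj("side",place(TN,[[.0705-.141*np.cos(a),s*.083,.045+.141*np.sin(a)] for s in(1,-1)])).round().tolist())
E
```

```text
[3.18987705e-03 5.29522711e-05 1.14199146e-01] [ 0.37804886 -0.04218858  2.61341605]
0.88 351 441 196 248
0.64 230 415 283 419
1.2 [[362.0, 176.0], [439.0, 203.0]]
0.9 [[351.0, 191.0], [428.0, 220.0]]
0.7 [[345.0, 203.0], [421.0, 234.0]]
0.5 [[339.0, 216.0], [414.0, 249.0]]
```

{"fn": "drive_tool", "kwargs": {"series": [[[0,-0.06,0.06,0,0,0],[0,-0.06,0.06,0,0,0],[0,-0.04,0.063,0,0,0],[0,-0.04,0.063,0,0,0],[0,-0.03,0.068,0,0,0],[0,-0.03,0.068,0,0,0],[0,-0.02,0.07,0,0,0],[0,-0.02,0.07,0,0,0],[0,-0.01,0.04,0,0,0],[0,0,0.03,0,0,0],[0,0,0,0,0,0]]]}}

```text
clock: 25.75
tcp_pos: [0.457, -0.2329, 0.0431]
orientation: [0.0, 0.65, 0.76, 0.0]
wrist_force: [-0.8, 1.0, -0.1]
finger_gap: 0.0004
grip_force: 0.0
```

{"fn": "drive_tool", "kwargs": {"series": [[[0,0,0.015,0,0,0],[0,0,0.015,0,0,0],[0,0,0.015,0,0,0],[0,0,0,0,0,0]]]}}

```text
clock: 26.25
tcp_pos: [0.4574, -0.2333, 0.038]
orientation: [0.001, 0.65, 0.76, 0.0]
wrist_force: [-0.1, 0.4, -0.0]
finger_gap: 0.0002
grip_force: 0.0
```

{"fn": "drive_tool", "kwargs": {"series": [[[0,0,0.012,0,0,0],[0,0,0.012,0,0,0]]]}}

```text
clock: 26.5
tcp_pos: [0.4574, -0.2334, 0.0353]
orientation: [0.001, 0.65, 0.76, 0.0]
wrist_force: [-1.8, 0.2, 2.8]
finger_gap: -0.0003
grip_force: 0.9
```

{"fn": "drive_tool", "kwargs": {"series": [[[0,0,0.01,0,0,0],[0,0,0.01,0,0,0]]]}}

```text
clock: 26.75
tcp_pos: [0.4575, -0.2335, 0.0346]
orientation: [0.001, 0.65, 0.76, 0.0]
wrist_force: [-7.1, 3.5, 23.3]
finger_gap: -0.0003
grip_force: 11.7
```

{"fn": "drive_tool", "kwargs": {"series": [[[0,0,0.01,0,0,0],[0,0,0,0,0,0]]]}}

```text
clock: 27.0
tcp_pos: [0.4575, -0.2335, 0.0345]
orientation: [0.002, 0.65, 0.76, 0.0]
wrist_force: [-7.0, 4.5, 24.9]
finger_gap: 0.0002
grip_force: 12.7
```

The lid has stopped firmly at the expected shut height (25 N). I'll retreat and check.

{"fn": "drive_tool", "kwargs": {"series": [[[0,0,-0.05,0,0,0],[0,0,-0.15,0,0,0],[0,0,-0.3,0,0,0],[0,0,-0.4,0,0,0],[0,0,-0.3,0,0,0],[0,0,0,0,0,0],[0,0,0,0,0,0]]]}}

```text
clock: 27.88
tcp_pos: [0.4569, -0.233, 0.1749]
orientation: [0.001, 0.65, 0.76, 0.0]
wrist_force: [-0.2, 0.0, -0.2]
finger_gap: -0.0001
grip_force: 0.0
```

```bash
python3 - <<'E'
from h import *
p,R,s=cur(); print(p,s['wrist_force'])
si=viewer.read_camera("side")[:,:,::-1].copy()
for a,c in((0,(0,255,0)),):
    P=proj("side",place(TN,[[x,y,.05] for x,y in((.0705,.083),(.0705,-.083),(-.0705,-.083),(-.0705,.083))])); print(P.round())
cv2.imwrite("pics/f1.png",cv2.resize(si[150:310,300:500],(750,600),interpolation=2))
E
```

```text
[ 0.45691967 -0.23298997  0.17490822] [-0.16970987  0.04751026 -0.15256597]
[[371. 219.]
 [440. 248.]
 [405. 281.]
 [332. 245.]]
```

View pics/f1.png

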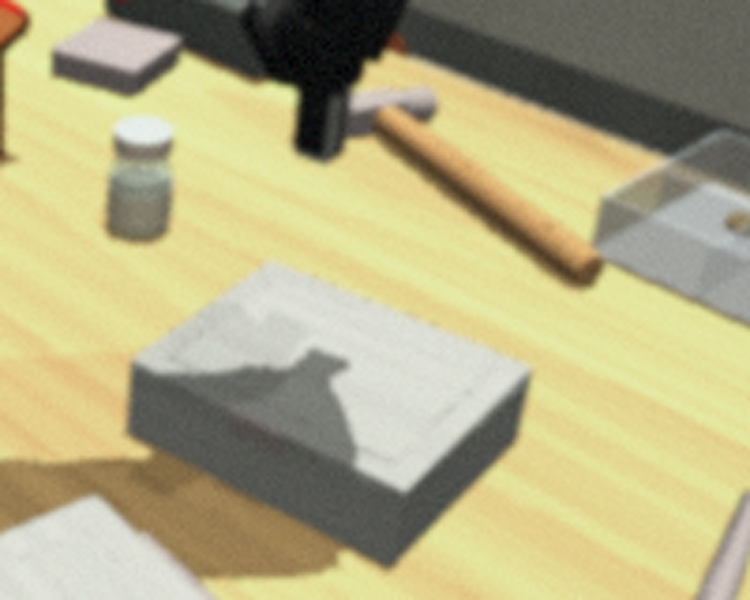

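The lid is flat and shut with no gap at its free edge, the jar stands untouched, and the arm is clear.

```bash
python3 -c "
from workcell import order
print(order.hand_in())"
```

```text
the job is handed in; nothing more can be done
None
```

The charcoal block is flat in the tin, the lid is pressed shut, and the jar is where it was; the job was handed in at about 28 s, and the hand-in gave back no verdict.

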